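Lay two breakfast boards from the washed crockery

ROBOT

A 6-joint arm with a two-finger parallel gripper is mounted at the origin on the work surface. World frame = base frame: x ahead of the robot, y to its left, z up, the work surface at z = 0. Lengths are in m, angles in degrees, forces in N, time in s.
With the tool pointing down it reaches from about 0.325 to 0.85 m from the base axis. Payload 15.5 kg.
Tool frame: the origin (TCP) lies midway between the tips of the shut fingers; the grasp point (between the pads) lies 19 mm behind it; y points along the fingers, x is the direction in which the jaws open and shut, and the axes are right-handed (so a half turn about y gives the same grasp; the last joint's range is limited). The gripper opens to 91 mm and grips with 3 to 60 N. Pads are 32 mm wide; open, the fingers measure 118 mm over their backs; the gripper's body (76 mm by 178 mm) begins 60 mm behind the grasp point.
Start: joints at [-76.977, 28.281, 77.091, -0, 74.628, -5.472], TCP at [0.198, -0.593, 0.214] pointing down, gripper open.
Joint ranges: [-166.48, 166.48], [-47.26, 123.95], [12.59, 153.08], [-70.14, 250.14], [6.76, 159.57], [-176.63, 176.63]. Speed limits (degrees/s): [108.29, 108.29, 147.25, 172.46, 172.46, 172.46].

INTERFACE

Orientations are given as a 3x3 rotation matrix whose columns are the frame's x, y, z axes.
In Python, from bench import ctrl gives the robot as it stands. The module is installed in compiled form; this text tells all that it offers. Calls block until the motion is done:
- ctrl.goto(position, orientation): joint-space move of the TCP to a pose.
- ctrl.move_l(position, vel=0.15, ori=None, contact_N=None): straight line of the TCP; ori=None keeps the orientation; vel is the mean speed in m/s. With contact_N (N) it stops when the force on the tool has changed by that much, and returns True; else False.
- ctrl.movej(angles): joint-space move.
- ctrl.command_gripper(opening): opening from 0.0 (shut) to 1.0 (fully open); the grip force is fixed at half the most; returns when the fingers have stopped.
- ctrl.sleep(seconds).
- ctrl.ik(position, orientation): joint angles nearest the present ones, or None.
- ctrl.read_camera(name): name is "scene" or "top" or "wrist"; returns the picture (480x640x3 uint8, blue, green, red); there is no depth.
- ctrl.camera_params(name): a dict with "fx", "fy", "cx", "cy" (pixels), "pose" (4x4, takes a point from camera to world coordinates); the wrist camera has in their place "T_tool_cam" (4x4, takes a point from camera to tool coordinates, whose origin is the TCP and whose axes are the tool frame's). Camera axes: x right, y up, looking along -z (the intrinsics and any distortion apply to the point x, -y, -z); pixel columns grow to the right and rows downward; lengths in m; the calibration is good to about 2 mm. A picture is of the moment at which its call begins: read the wrist's pose just before it. camera_params takes no time and is no camera call.
A pose or a line that the arm cannot do raises ctrl.MotionError and nothing moves.
- ctrl.sign_off(): hands the job in, once; it reports no verdict.
Readings, each from a call of its own:
- ctrl.current_t(): time.
- ctrl.current_q(): joint angles.
- ctrl.current_dq(): joint speeds.
- ctrl.current_effort(): joint torques, N m.
- ctrl.current_tool_pos(): TCP position.
- ctrl.current_eef_rot(): TCP orientation.
- ctrl.current_contact_force(): force on the tool from outside, world axes, zero at the start.
- ctrl.current_wrist_torque(): the same for the moment, N m.
- ctrl.current_grip_width(): opening from 0.0 (shut) to 1.0 (fully open).
Only numpy, scipy, OpenCV 4.12 (cv2) and the standard library are available. Lean on these libraries where they do the work, as an engineer would, in place of code of your own. Each camera call takes 0.05 s, during which the arm holds its last target.

TASK

Lay the two breakfast boards: on the pale oak board with three wells go the green mug, the yellow egg cup and the white salt shaker; on the dark walnut board with two wells go the jam jar and the blue egg cup. The mug and the jar belong in the large wells, the egg cups and the salt in small ones (either small one on the oak board), each standing upright and flat on the floor of its well. Set everything down without dropping it, do not shove the boards about, and leave the black pepper shaker, the glass bowl and the red spatula where they are.

Things in the scene. Friction and masses are not known exactly. Their poses are not given: they have to be found in the camera images.
- mug_c (a point): green ceramic mug, open at the top, 60 mm diameter, 66 mm high, loose on the counter; this point is on its axis half-way up (33 mm above its foot). z points up the mug; its handle stands out along +y to 54 mm from the axis, 8 mm thick, so it is best gripped along its x axis, 60 mm across.
- yellow_eggcup_c (a point): egg cup with a yellow cup on a white foot, 60 mm high, loose; the cup part (from 28 mm up to the open rim) is 44 to 45 mm in diameter, the waist below it 24 mm, the foot 36 mm. This point is on its axis half-way up (30 mm above the foot); z points up. Grip the cup part, a little above this point.
- blue_eggcup_c (a point): egg cup of the same shape and size as the yellow one, its cup dark blue; this point is on its axis half-way up (30 mm above the foot); z points up.
- salt_c (a point): white ceramic salt shaker (cap and all), 72 mm high, 39 mm diameter at the foot, 37 mm at mid height, loose; this point is on its axis half-way up (36 mm above the foot); z points up.
- jam_jar_c (a point): small jar of dark red jam with a brass-coloured lid, 64 mm high, 58 mm diameter up to 44 mm, lid 52 mm diameter, loose; this point is on its axis half-way up (32 mm above the foot); z points up.
- oak_board: pale oak breakfast board, 105 mm (x) by 264 mm (y), 18 mm thick, on rubber feet, loose, 0.6 kg. Origin under its centre on the counter, z up. Three round wells in a row on its y axis (x = 0): a large one of 78 mm diameter centred at y = -78 mm, small ones of 54 mm diameter centred at y = +12 mm and y = +87 mm. All wells are 7 mm deep with flat floors 11 mm above the counter.
- walnut_board: dark walnut breakfast board, 105 mm (x) by 190 mm (y), 18 mm thick, on rubber feet, loose, 0.45 kg. Origin under its centre on the counter, z up. Two round wells on its y axis (x = 0): a large one of 78 mm diameter centred at y = -40 mm and a small one of 54 mm diameter centred at y = +50 mm. All wells are 7 mm deep with flat floors 11 mm above the counter.
- pepper_c (a point): pepper shaker of the same shape and size as the salt (72 mm high, 39 mm diameter), black all over; it stands among the crockery and stays where it is. This point is on its axis half-way up.
- glass_bowl: upturned clear glass bowl, 136 mm diameter at the rim on the counter, 75 mm high, at the right of the work; stays where it is. Origin at the centre of its rim, on the counter. A dish rack with four plates, 170 mm high, stands farther right, out of the way.
- spatula: red silicone spatula with a round wooden handle, about 270 mm long, 10 mm high, lying flat at the left of the work, blade towards its +x; stays where it is. Origin on the counter near its middle. A steel colander, 105 mm high, stands farther left, out of the way.
Not all that is in view belongs to the job. Of the things that look like the part that bears mug_c, take the one that is nearest to the robot's base at the start. There is more than one size of the part that bears salt_c; the job needs the larger.

How it is judged:
By the outcome, as a careful person would: the job done as asked, in the order asked, and still so for the second after the job is handed in, with the robot touching nothing.
It also fails if it takes over 102 s, if anything falls off the work surface, if the arm or the gripper's body presses on something with over 40 N, if the wrist force passes 120 N, or if a joint passes its speed limit or range.

## Working session

There is one attempt and no reset: what is moved stays moved. The work goes in short steps, each a Python script; the robot and the scene stay as the last script left them, time stands still between calls to the robot, and variables do not carry over. Pictures are saved under pics/ and viewed, and the job is handed in when it is done.

```bash
ls; mkdir -p pics
python3 - <<'E'
from bench import ctrl
import cv2
for n in ("scene","top","wrist"):
    cv2.imwrite(f"pics/{n}0.png",ctrl.read_camera(n)); p=ctrl.camera_params(n); print(n,p)
print(ctrl.current_t(),ctrl.current_eef_rot(),ctrl.current_grip_width())
E
```

```text
pics
scene {'fx': 530.2117758822525, 'fy': 530.2117758822525, 'cx': 318.6837403236104, 'cy': 236.33422109608293, 'pose': array([[-0.52535278, -0.72267561,  0.44915967,  1.0761132 ],
       [ 0.8507767 , -0.43773473,  0.29080459,  0.38047527],
       [-0.0135446 ,  0.53490958,  0.84480074,  1.12493091],
       [ 0.        ,  0.        ,  0.        ,  1.        ]])}
top {'fx': 458.40994081661694, 'fy': 458.40994081661694, 'cx': 317.2592273277003, 'cy': 240.24463761396615, 'pose': array([[-0.01975654,  0.99592271, -0.08802065,  0.42900042],
       [-0.9997862 , -0.02021674, -0.00433981,  0.00137689],
       [-0.0061016 ,  0.08791609,  0.9961092 ,  1.16024177],
       [ 0.        ,  0.        ,  0.        ,  1.        ]])}
wrist {'fx': 338.7025617709839, 'fy': 338.7025617709839, 'cx': 317.43503481219545, 'cy': 234.17018138053373, 'T_tool_cam': array([[ 9.99999962e-01, -2.21486066e-05,  2.74971181e-04,
         4.99716584e-04],
       [ 2.69449988e-04,  2.92078935e-01, -9.56394178e-01,
        -1.70716548e-01],
       [-5.91304911e-05,  9.56394216e-01,  2.92078929e-01,
         8.32006483e-02],
       [ 0.00000000e+00,  0.00000000e+00,  0.00000000e+00,
         1.00000000e+00]])}
0.15 [[ 3.17195266e-01 -1.74435152e-04  9.48360234e-01]
 [-9.48359806e-01  9.08519911e-04  3.17195290e-01]
 [-9.16934163e-04 -9.99999572e-01  1.22750928e-04]] 1.00150943406583
```

View pics/scene0.png

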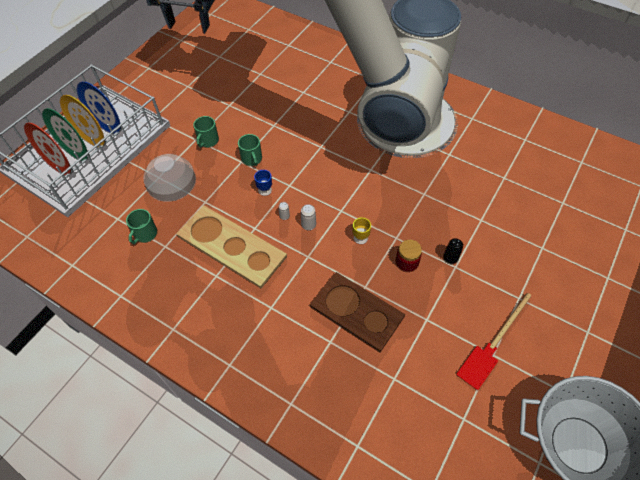

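View pics/top0.png

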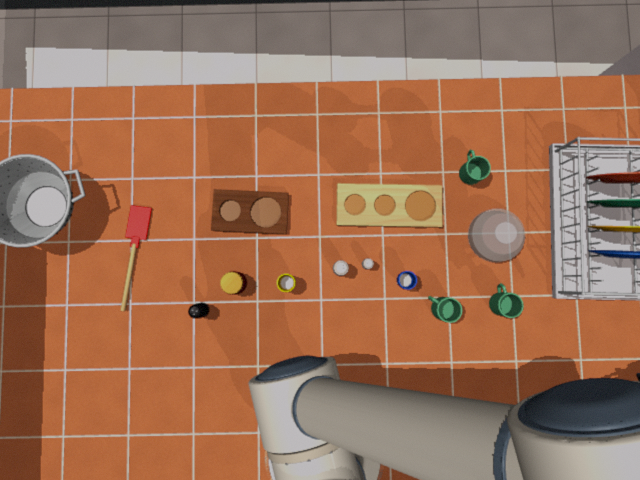

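Run:
```python
import cv2
t=cv2.imread("pics/top0.png"); 
cv2.imwrite("pics/topc1.png",cv2.resize(t[120:320,190:450],None,fx=3,fy=3,interpolation=cv2.INTER_CUBIC))
```

```text
(no output)
```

View pics/topc1.png

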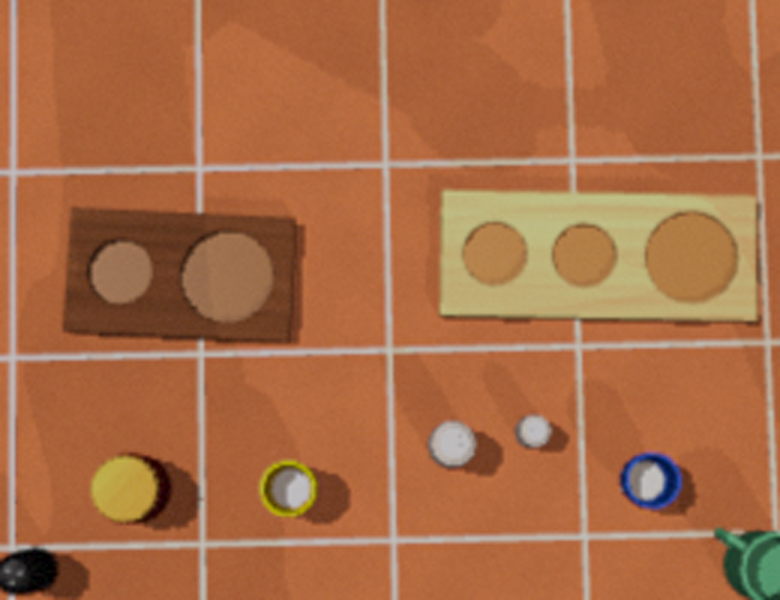

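The top view shows three green mugs at (448,309), (508,303) and (476,168), and two white shakers: a larger one at (341,268) and a smaller one at (368,264). The egg cups are yellow at (286,283) and blue at (407,280). The jar is at (232,283) and the pepper at (198,311). Next I'll compute rough positions.

```bash
cat > h.py <<'E'
from bench import ctrl
import numpy as np, cv2
def ray(name,u,v,z,T=None):
    p=ctrl.camera_params(name); T=p["pose"] if T is None else T
    d=T[:3,:3]@np.array([(u-p["cx"])/p["fx"],-(v-p["cy"])/p["fy"],-1.]); o=T[:3,3]
    return o+d*(z-o[2])/d[2]
def proj(name,P,T=None):
    p=ctrl.camera_params(name); T=p["pose"] if T is None else T
    c=T[:3,:3].T@(np.asarray(P)-T[:3,3]); return np.array([p["cx"]+p["fx"]*c[0]/-c[2],p["cy"]-p["fy"]*c[1]/-c[2]])
def tool():
    T=np.eye(4);T[:3,3]=ctrl.current_tool_pos();T[:3,:3]=ctrl.current_eef_rot();return T
def wpose(): return tool()@ctrl.camera_params("wrist")["T_tool_cam"]
def R(a):  # jaw direction angle deg in world, tool down
    a=np.radians(a);x=np.array([np.cos(a),np.sin(a),0]);y=np.array([0,0,-1.]);return np.stack([x,y,np.cross(x,y)],1)
E
python3 - <<'E'
from h import *
c=lambda u,v:(190+u/3,120+v/3)
for n,(u,v),z in [("jar",c(125,488),.064),("yel",c(288,488),.06),("salt",c(453,443),.072),("ssmall",c(534,431),.05),("blue",c(651,480),.06),("pepper",c(18,572),.072),("wS",c(121,272),.018),("wL",c(228,276),.018),("o1",c(495,253),.018),("o2",c(584,254),.018),("oL",c(691,257),.018),("mugA",(450,309),.066),("mugB",(510,305),.066),("mugC",(478,169),.066)]:
    P=ray("top",u,v,z);print(n,P.round(4),np.hypot(*P[:2]).round(3))
t=cv2.imread("pics/top0.png"); cv2.imwrite("pics/topc2.png",cv2.resize(t[140:330,370:540],None,fx=3.1,fy=3.1,interpolation=cv2.INTER_CUBIC))
w=cv2.imread("pics/scene0.png"); cv2.imwrite("pics/scenec.png",cv2.resize(w[110:290,120:360],None,fx=3.3,fy=3.3,interpolation=cv2.INTER_CUBIC))
E
```

```text
jar [0.4285 0.2122 0.064 ] 0.478
yel [0.4259 0.0829 0.06  ] 0.434
salt [ 0.4588 -0.0488  0.072 ] 0.461
ssmall [ 0.4678 -0.1154  0.05  ] 0.482
blue [ 0.4266 -0.2062  0.06  ] 0.474
pepper [0.3645 0.2949 0.072 ] 0.469
wS [0.6092 0.2238 0.018 ] 0.649
wL [0.6039 0.1339 0.018 ] 0.619
o1 [ 0.6188 -0.0904  0.018 ] 0.625
o2 [ 0.6164 -0.165   0.018 ] 0.638
oL [ 0.6119 -0.2545  0.018 ] 0.663
mugA [ 0.3564 -0.304   0.066 ] 0.468
mugB [ 0.363  -0.4458  0.066 ] 0.575
mugC [ 0.6911 -0.3869  0.066 ] 0.792
```

View pics/topc2.png

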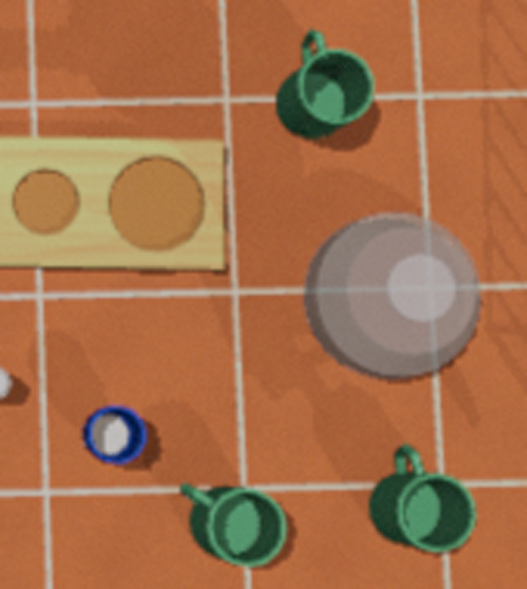

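View pics/scenec.png

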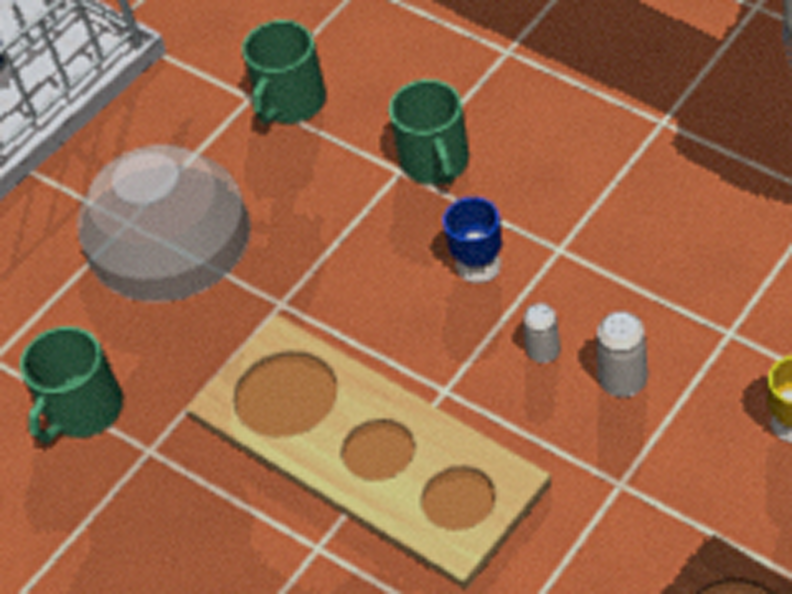

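View pics/wrist0.png

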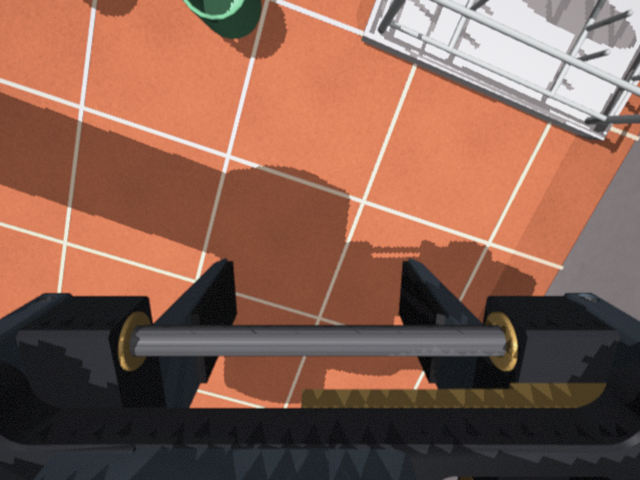

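Candidates for the mug are top pixels (450,309), (510,305) and (478,169), at 0.468, 0.575 and 0.792 m from the base. I choose (450,309): its body is at (0.356,-0.304) and its handle points up-left in the crop. For the salt, the larger shaker is at (341,268). Two wrist views over the rows should refine these positions.

Run:
```python
from h import *
for i,(x,y) in enumerate([(.36,-.08),(.49,-.04)]):
    ctrl.goto([x,y,.24],R(-90)); T=wpose(); np.save(f"T{i}.npy",T); cv2.imwrite(f"pics/w{i+1}.png",ctrl.read_camera("wrist")); print(ctrl.current_t(),ctrl.current_tool_pos())
```

```text
2.1417 [ 0.36028693 -0.08058388  0.2400022 ]
2.7917 [ 0.48955619 -0.04025424  0.23966119]
```

View pics/w1.png

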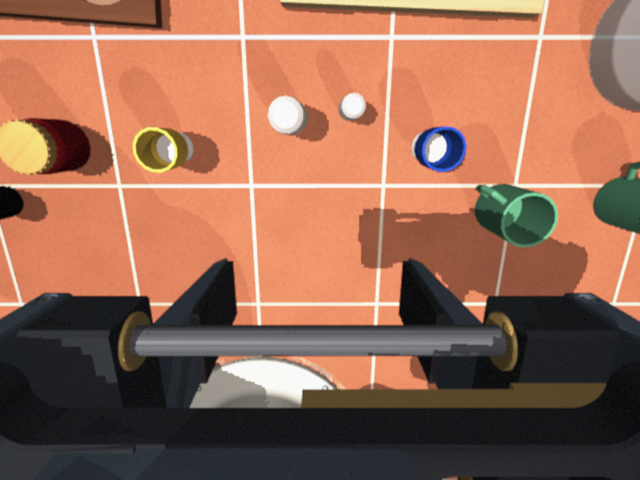

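View pics/w2.png

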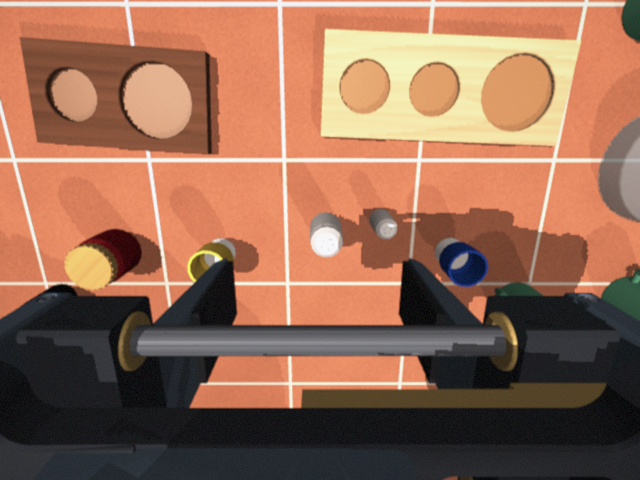

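w1 shows the whole row: mug rim at (529,217), handle end at (480,189), blue rim (440,148), salt top (286,115), yellow rim (160,149), jar lid (27,146). w2 shows both boards' wells: (364,86), (434,89), (517,92) on oak and (73,95), (157,100) on walnut. I'll enlarge both for exact pixels.

```bash
python3 - <<'E'
import cv2
a=cv2.imread("pics/w1.png");b=cv2.imread("pics/w2.png")
cv2.imwrite("pics/w1l.png",cv2.resize(a[80:260,0:200],None,fx=3,fy=3,interpolation=cv2.INTER_CUBIC))
cv2.imwrite("pics/w1r.png",cv2.resize(a[80:260,400:580],None,fx=3,fy=3,interpolation=cv2.INTER_CUBIC))
E
python3 - <<'E'
from h import *
T0=np.load("T0.npy");T1=np.load("T1.npy")
for n,T,u,v,z in [("o1",T1,364,86,.018),("o2",T1,434,89,.018),("oL",T1,517,92,.018),("wS",T1,73,95,.018),("wL",T1,157,100,.018),("salt",T0,286,115,.072),("blue",T0,440,148.5,.06),("yel",T0,160,149,.06),("jar",T0,27,146,.064),("mug",T0,529,217,.066),("h",T0,482,189,.055)]:
    print(n,ray("wrist",u,v,z,T).round(4))
E
```

```text
o1 [ 0.6189 -0.09    0.018 ]
o2 [ 0.616 -0.165  0.018]
oL [ 0.613  -0.2543  0.018 ]
wS [0.6098 0.2226 0.018 ]
wL [0.6049 0.133  0.018 ]
salt [ 0.4579 -0.0513  0.072 ]
blue [ 0.4266 -0.2041  0.06  ]
yel [0.4262 0.0774 0.06  ]
jar [0.4294 0.2071 0.064 ]
mug [ 0.3571 -0.3026  0.066 ]
h [ 0.3848 -0.2546  0.055 ]
```

View pics/w1l.png

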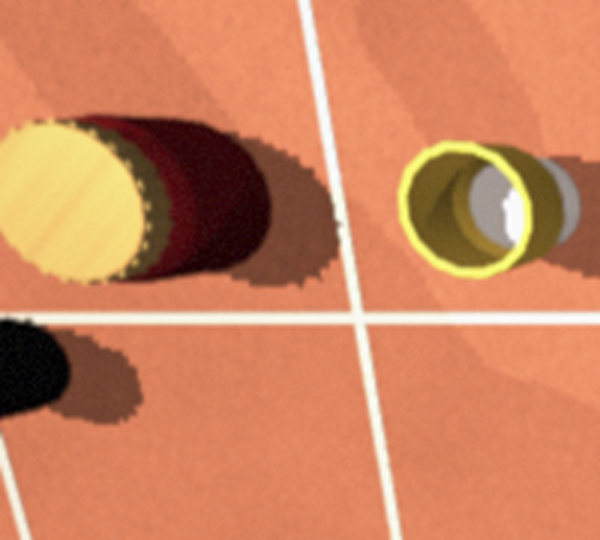

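View pics/w1r.png

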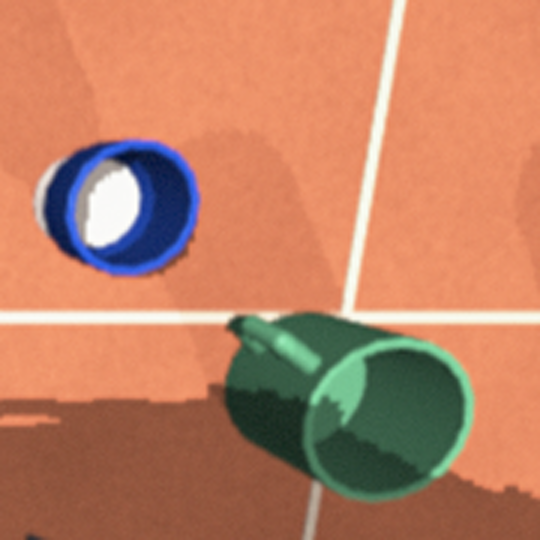

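```bash
cat >> h.py <<'E'
MX=91.
def pick(P,a,zt,H=.16,opening=1.0):
    ctrl.goto([P[0],P[1],H],R(a)); ctrl.command_gripper(opening)
    ctrl.move_l([P[0],P[1],zt+.02],.2)
    c=ctrl.move_l([P[0],P[1],zt],.06,contact_N=10)
    ctrl.command_gripper(0.0); print("desc contact",c,"grip mm",ctrl.current_grip_width()*MX,"tcp",ctrl.current_tool_pos().round(4),ctrl.current_contact_force().round(2))
    p=ctrl.current_tool_pos(); ctrl.move_l([p[0],p[1],H],.15)
    print("lifted mm",ctrl.current_grip_width()*MX,ctrl.current_contact_force().round(2),ctrl.current_q().round(1),"t",ctrl.current_t())
def place(P,a,zt,H=.16,look=None):
    ctrl.goto([P[0],P[1],H],R(a))
    ctrl.move_l([P[0],P[1],zt+.018],.12); ctrl.sleep(.2)
    c=ctrl.move_l([P[0],P[1],zt-.004],.02,contact_N=3)
    print("place contact",c,"tcp",ctrl.current_tool_pos().round(4),"want z",zt,ctrl.current_contact_force().round(2))
    return c
def release(H=.16,extra=14):
    w=ctrl.current_grip_width(); ctrl.command_gripper(min(1,w+extra/MX)); ctrl.sleep(.1)
    p=ctrl.current_tool_pos(); ctrl.move_l([p[0],p[1],p[2]+.04],.08); ctrl.move_l([p[0],p[1],H],.25); print("t",ctrl.current_t())
E
python3 - <<'E'
from h import *
T0=np.load("T0.npy")
for z in (.03,.04,.05,.06): print(z,ray("wrist",478.5,188.5,z,T0).round(4),ray("top",370+183/3.1,140+489/3.1,z).round(4))
for n,u,v,z in [("yel",155.2,149.7,.06),("jar",22,147.3,.064),("blue",444,149.3,.06),("mug",529.7,219.7,.066),]: print(n,ray("wrist",u,v,z,T0).round(4))
E
```

```text
0.03 [ 0.3812 -0.2627  0.03  ] [ 0.3823 -0.2641  0.03  ]
0.04 [ 0.3829 -0.258   0.04  ] [ 0.3827 -0.2617  0.04  ]
0.05 [ 0.3845 -0.2532  0.05  ] [ 0.3831 -0.2594  0.05  ]
0.06 [ 0.3862 -0.2484  0.06  ] [ 0.3835 -0.257   0.06  ]
yel [0.4255 0.0823 0.06  ]
jar [0.4281 0.2124 0.064 ]
blue [ 0.4258 -0.2083  0.06  ]
mug [ 0.3542 -0.3039  0.066 ]
```

Run:
```python
from h import *
print(ctrl.ik([.613,-.2543,.16],R(178)))
pick((.355,-.3037),-32,.021)
cv2.imwrite("pics/mugheld.png",ctrl.read_camera("wrist"))
```

```text
[-2.76833066e+01  3.42865866e+01  7.47852072e+01 -2.54444375e-14
  7.09282061e+01  1.54316693e+02]
desc contact False grip mm 58.81961093564558 tcp [ 0.355  -0.3037  0.0211] [-0.64  0.72  3.66]
lifted mm 58.987828601024646 [-0.57  0.25 -1.27] [-47.9  19.8 102.7   0.   57.6 -15.9] t 7.4167
```

View pics/mugheld.png

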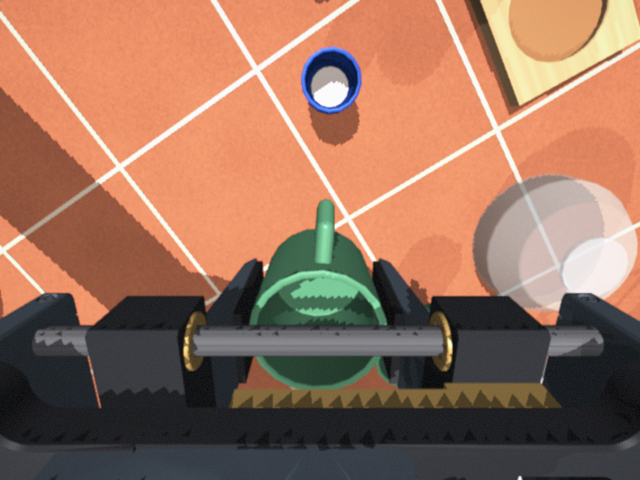

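The mug is held level with its handle along tool +z, rim from (251,..) to (386,..) and rows 272 to 388. I'll check its offset in the tool frame, then place it.

Run:
```python
from h import *
p=ctrl.current_tool_pos(); T=wpose(); P=ray("wrist",318.5,330,p[2]+.045,T); print((ctrl.current_eef_rot().T@(P-p)).round(4))
place((.6125,-.2543),178,.032)
cv2.imwrite("pics/mugpl.png",ctrl.read_camera("wrist"));cv2.imwrite("pics/mugpls.png",ctrl.read_camera("scene")[150:300,130:330].repeat(3,0).repeat(3,1))
```

```text
[ 0.0009 -0.045   0.0019]
place contact True tcp [ 0.6124 -0.2543  0.032 ] want z 0.032 [-0.88 -0.87  8.12]
```

View pics/mugpl.png

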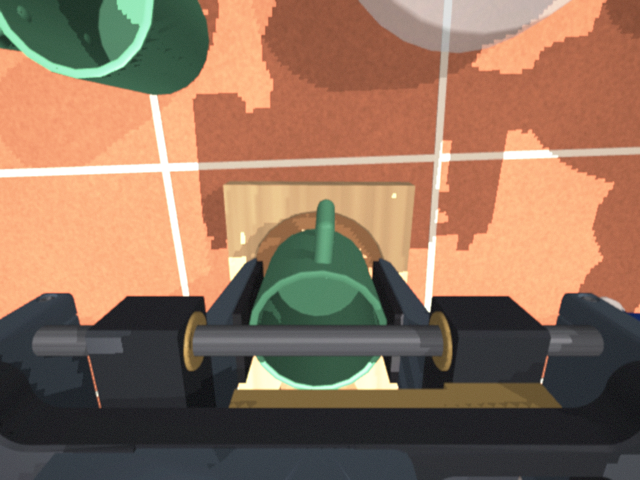

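View pics/mugpls.png

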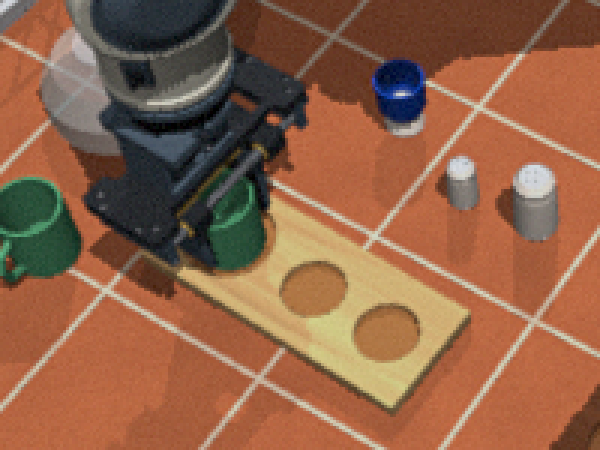

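Contact came at exactly z = 0.032, the height of the well floor, and the mug sits inside the large well in both views. I'll release it and pick the yellow egg cup.

Run:
```python
from h import *
release()
pick((.4257,.0828),0,.025)
place((.6163,-.165),-2,.036)
cv2.imwrite("pics/ypl.png",ctrl.read_camera("wrist"));cv2.imwrite("pics/ypls.png",ctrl.read_camera("scene")[150:300,130:330].repeat(3,0).repeat(3,1))
```

```text
t 13.9833
desc contact False grip mm 43.719211857816056 tcp [0.4256 0.0828 0.025 ] [-0.73 -0.1   1.25]
lifted mm 43.25039036319265 [-0.2  -0.53 -0.35] [  3.1  17.4 106.9   0.   55.7   3.1] t 19.8667
place contact True tcp [ 0.6162 -0.165   0.0359] want z 0.036 [-0.75  1.07  6.66]
```

View pics/ypl.png

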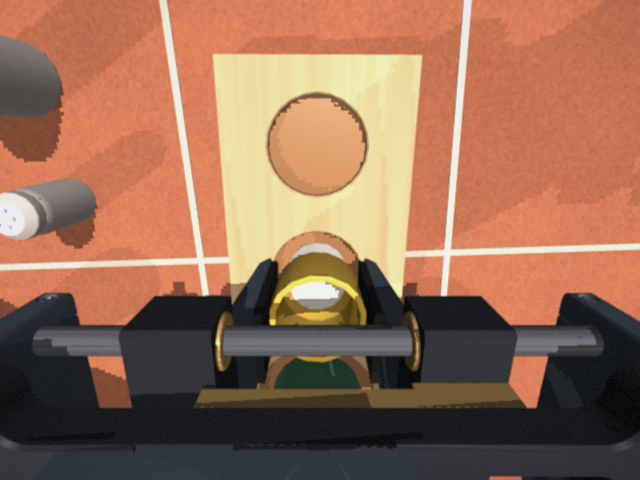

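View pics/ypls.png

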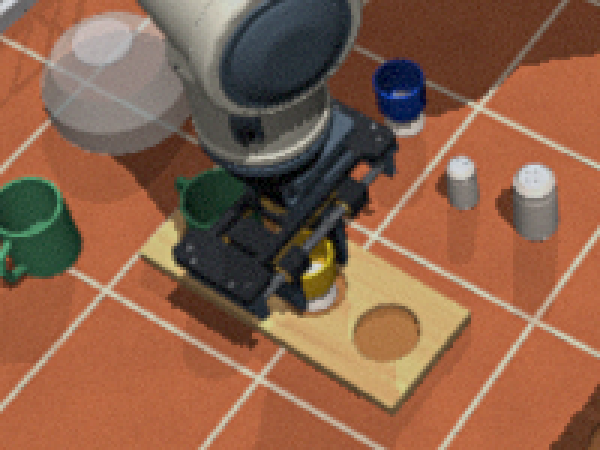

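The cup stands in the middle well, with the well rim visible around its foot, and contact came at z = 0.0359. The free well is at (317,144). Salt next.

Run:
```python
from h import *
print(ray("wrist",317,144,.018,wpose()).round(4))
release()
pick((.4585,-.0497),0,.020)
cv2.imwrite("pics/sheld.png",ctrl.read_camera("wrist"))
place((.619,-.090),-2,.031)
cv2.imwrite("pics/spl.png",ctrl.read_camera("wrist"));cv2.imwrite("pics/spls.png",ctrl.read_camera("scene")[150:300,130:330].repeat(3,0).repeat(3,1))
```

```text
[ 0.6188 -0.0891  0.018 ]
t 24.9083
desc contact False grip mm 36.7536371535185 tcp [ 0.4585 -0.0497  0.02  ] [0.57 0.1  0.87]
lifted mm 37.036030535286265 [ 0.28 -0.83 -1.26] [-13.6  19.4 103.4  -0.   57.2 -13.6] t 29.575
place contact True tcp [ 0.6189 -0.0899  0.0309] want z 0.031 [-1.26  0.11  6.86]
```

View pics/spl.png

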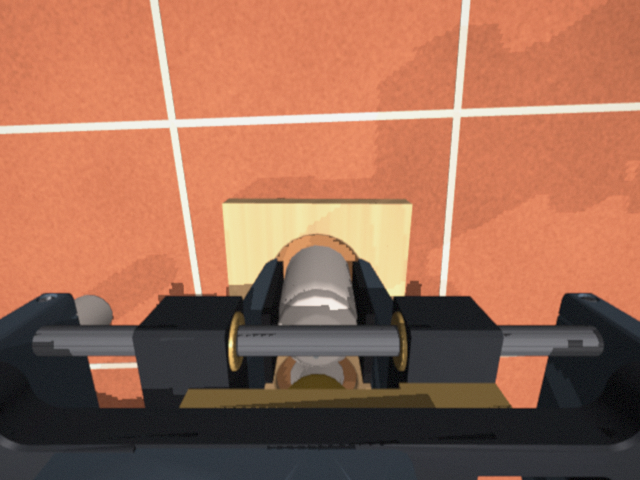

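View pics/spls.png

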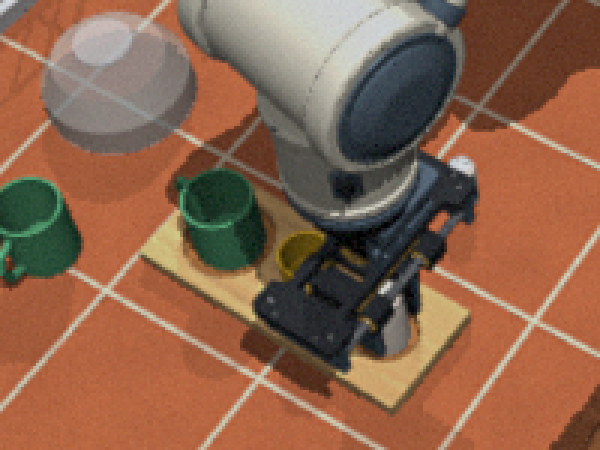

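The salt is in the end well and contact came at z = 0.0309. Jar next.

Run:
```python
from h import *
release()
pick((.4283,.2123),0,.013)
place((.6045,.1335),-3,.024)
cv2.imwrite("pics/jpl.png",ctrl.read_camera("wrist"));cv2.imwrite("pics/jpls.png",ctrl.read_camera("scene")[230:380,270:470].repeat(3,0).repeat(3,1))
```

```text
t 34.2333
desc contact False grip mm 57.00359126138612 tcp [0.4283 0.2123 0.0131] [0.04 0.1  3.06]
lifted mm 57.52833845408963 [-0.76 -0.43 -1.12] [ 19.2  20.6 101.3  -0.   58.2  19.2] t 39.35
place contact True tcp [0.6044 0.1335 0.024 ] want z 0.024 [-1.33 -0.01  8.49]
```

View pics/jpl.png

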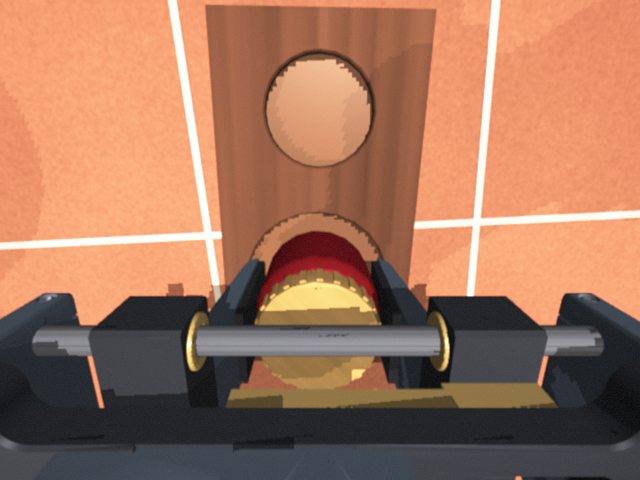

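View pics/jpls.png

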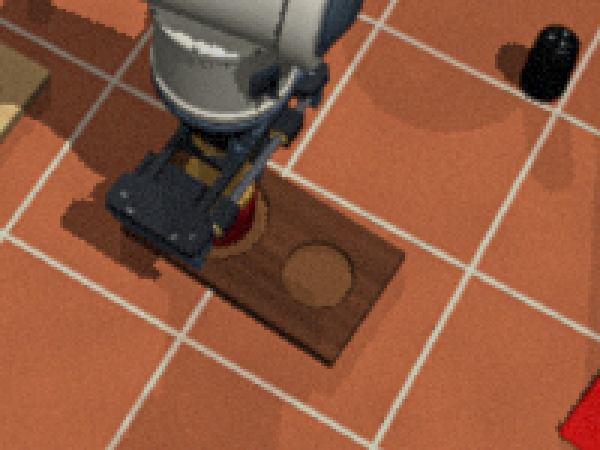

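The jar is seated at z = 0.024, and the free small well is at (320,108). Blue egg cup last.

Run:
```python
from h import *
W=ray("wrist",320,108,.018,wpose());print(W.round(4))
release()
pick((.4262,-.2075),0,.025)
place((.6095,.2232),-3,.036)
cv2.imwrite("pics/bpl.png",ctrl.read_camera("wrist"));cv2.imwrite("pics/bpls.png",ctrl.read_camera("scene")[230:380,270:470].repeat(3,0).repeat(3,1))
```

```text
[0.6108 0.2266 0.018 ]
t 44.1333
desc contact False grip mm 42.67108025817306 tcp [ 0.4261 -0.2075  0.025 ] [-1.23 -0.19  1.8 ]
lifted mm 42.95870032212306 [ 0.31  0.52 -1.36] [-33.2  20.3 101.8   0.   57.9 -33.2] t 49.125
place contact True tcp [0.6094 0.2232 0.036 ] want z 0.036 [-0.65 -0.79  6.61]
```

View pics/bpl.png

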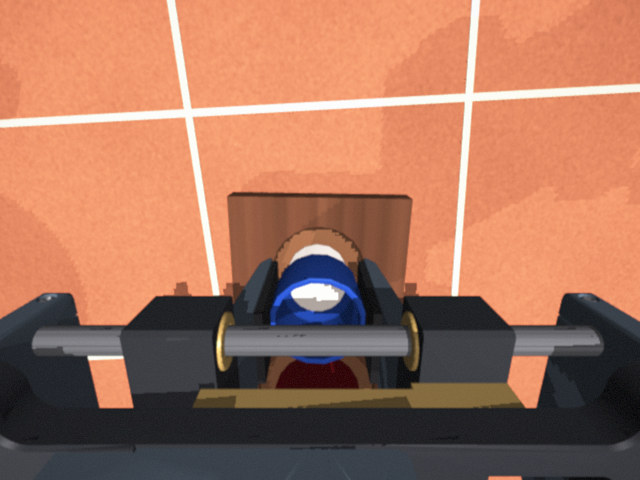

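View pics/bpls.png

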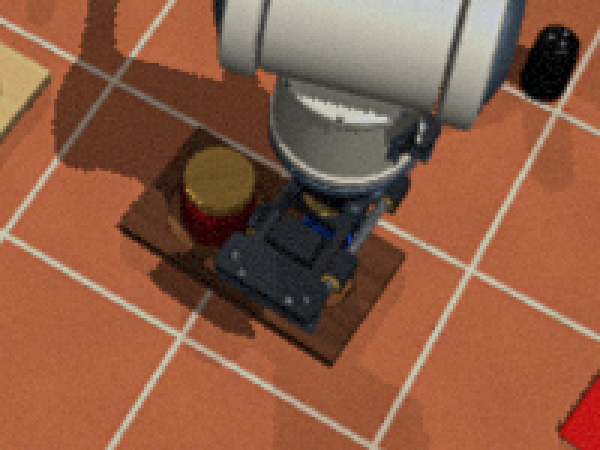

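It is seated at z = 0.036, with a gap visible inside the well. I'll release, retreat and check everything.

Run:
```python
from h import *
release()
ctrl.goto([.36,.0,.3],R(-90)); ctrl.sleep(.3)
cv2.imwrite("pics/ws.png",ctrl.read_camera("scene"))
ctrl.goto([.46,0,.3],R(-90)); cv2.imwrite("pics/ww.png",ctrl.read_camera("wrist"))
ctrl.movej([-76.977,28.281,77.091,0,74.628,-5.472])
t=ctrl.read_camera("top");cv2.imwrite("pics/wt.png",t);s=ctrl.read_camera("scene");print(ctrl.current_t())
cv2.imwrite("pics/wc.png",cv2.resize(s[180:360,160:420],None,fx=3,fy=3,interpolation=cv2.INTER_CUBIC))
t0=cv2.imread("pics/top0.png");cv2.imwrite("pics/cmp.png",cv2.resize(np.vstack([t0[150:330,80:560],t[150:330,80:560]]),None,fx=1.6,fy=1.6))
```

```text
t 54.6833
59.35
```

View pics/wc.png

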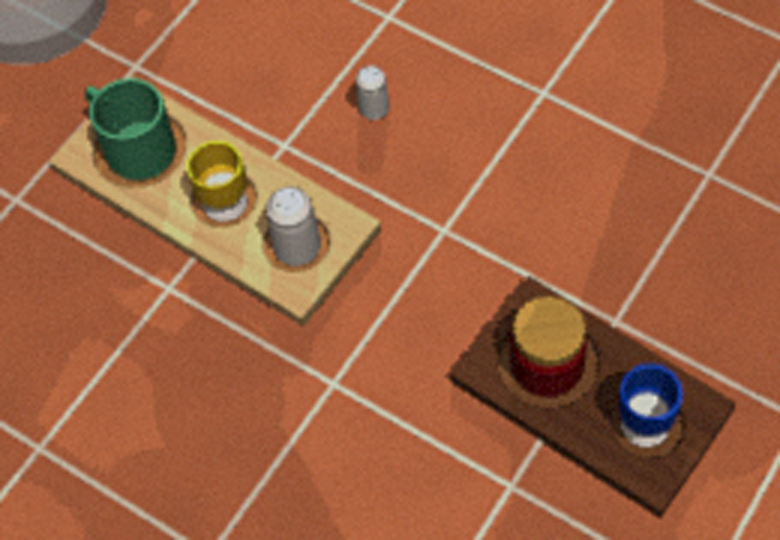

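View pics/ww.png

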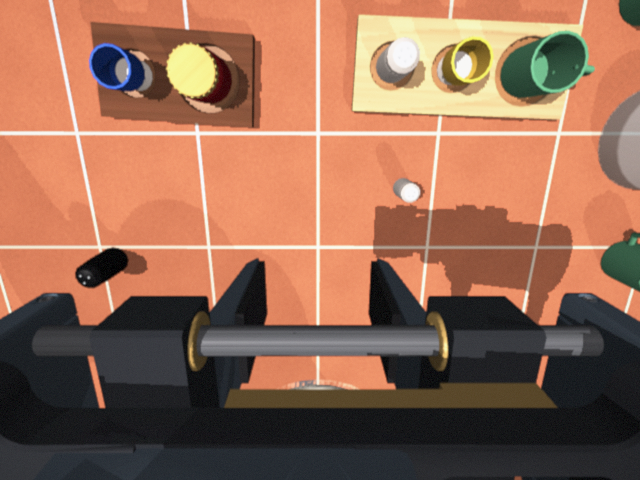

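View pics/cmp.png

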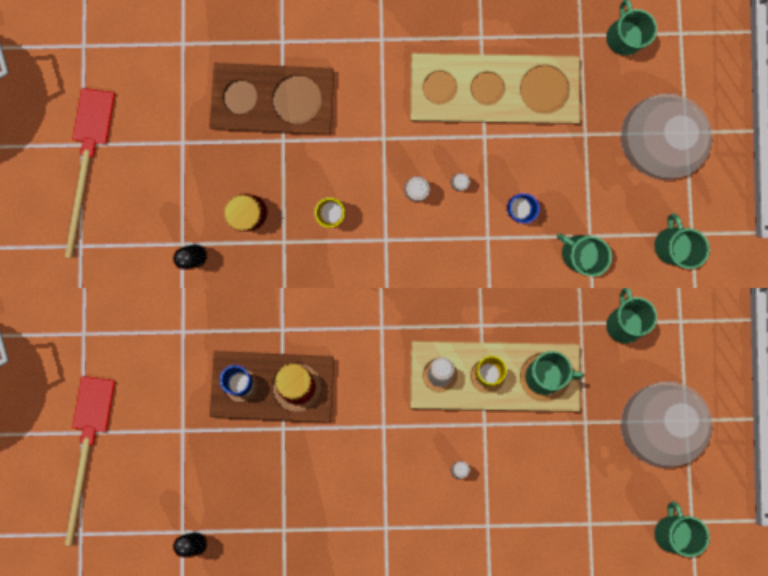

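All five pieces stand upright in their wells, and the boards, pepper, bowl, spatula and spare items haven't moved. Signing off.

```bash
python3 -c "
from bench import ctrl
print(ctrl.sign_off())"
```

```text
the job is handed in; nothing more can be done
None
```

Both boards are laid and the job is handed in, at about 59 s of the 102 s allowed.

- **Oak board:** the green mug (the one nearest the base) is in the large well. The yellow egg cup is in the middle well and the larger salt shaker in the end well.
- **Walnut board:** the jam jar is in the large well and the blue egg cup in the small one.

**Placing:** I set the pieces down in the listed order with a slow, contact-stopped descent. Each stopped within 0.1 mm of the height expected for the well floor.

**Last checks:** the scene, wrist and top pictures show all five upright inside their wells. Comparing the top view before and after, I could see no movement of the boards, pepper shaker, glass bowl, spatula or spare items.

**Disagreements:** some first pixel readings for the yellow cup, jar and blue cup were 4 to 5 mm off, and I corrected them from enlarged crops before reaching. A later wrist reading of the walnut small well differed by about 3.4 mm in y. I kept the earlier value, and the cup sits clear inside that well. No check failed.

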